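# Slide a tray of glued porcelain through the spring gate of a curing box

### The job

Push the yellow bar aside with a fingertip so that the blue spring gate swings up, and keep it held open while you push the tray of glued porcelain by its red end plate, steadily and without flinging it, along the chute under the gate until it is fully home against the end of the curing box. The gate must never touch the tray; then let the gate shut behind it and move clear. Only push the tray, never lift it, and leave the flask, the glue jar and the cup alone.

Things in the scene. Friction and masses are not known exactly. Their poses are not given: they have to be found in the camera images.
- chute: Fixed wooden chute. Origin: on the table, on its centre line, under the gate. x = push direction, y = across towards the hinge side, z up. Channel 100 mm wide (y -50 to 50), side walls 8 mm thick; floor at z 4, wall tops z 28; runs from x -330 (loading end) to x 110. All chute numbers below are mm in this frame.
- chute_end (a point): Centre of the inner face of the curing box's end stop, at chute x 100, z 32; axes as the chute's. The curing box covers x 12 to 110: wooden sides, clear roof at z 60 to 64.
- hinge (a point): Fixed point on the gate's hinge axis, in the gate plane: chute (0, 60, 32); axes as the chute's. The hinge axis is parallel to the chute's x, above the +y side wall.
- gate (a joint): Opening angle, rad: 0 shut, stop at 1.45. The plate swings up in its own plane, chute x 0, its free end rising to z 145; the tray cannot push it open. It opens when the yellow bar is pushed towards chute +y and springs shut when let go; 2 to 4 N at the bar hold it. The tray passes clear from 0.95 up; 1.1 to 1.3 is a good opening.
- flap (a point): Centre of the blue gate plate, moving with it (shut: chute (0, 0, 29)); axes as the chute's when shut, turning with it. Plate (shut): 4 thick, y -50 to 50, z 14 to 44 in the chute frame (10 mm free under it). End arms (6 mm rods) join the bar to the hinge shaft at chute x -4 and -330.
- bar_mid (a point): Middle of the yellow bar (10 mm diameter, along the push direction from chute x -330 to -4), at chute x -167, moving with the gate. At gate angle q its centre line is at y = 60 + 42 sin(q - 0.524), z = 32 + 42 cos(q - 0.524): shut y 39, z 68; at q 1.15 y 85, z 66. Push it, and slide along it, anywhere on its inner (-y) side.
- tray: Loose aluminium tray, about 0.5 kg, in the chute upstream of the gate. Origin under the centre of its pan; x = push direction. Pan 90 long, 92 wide, rim 22 high, porcelain rosette inside below the rim. A flat tail (40 wide, 5 thick) runs back to the red end plate. Fully home: origin at chute x 55, pan wholly beyond the gate, tail under the shut gate with 5 mm to spare.
- push_plate (a point): Centre of the rear face of the tray's upright red end plate (92 wide, 54 high, 5 thick), 165 mm behind the tray origin, 27 mm above its underside (31 above the table). Push anywhere on this face towards +x. Fully home it is at chute x -110.
- flask: Bystander: steel drinking flask with blue cap, 64 mm diameter, 210 mm tall; origin under its centre. Leave alone.
- gluepot: Bystander: glue jar with white cap, 52 mm diameter, 75 mm tall; origin under its centre. Leave alone.
- cup: Bystander: white cup, 72 mm diameter, 85 mm tall; origin under its centre. Leave alone.

How it is judged:
By the outcome, as a careful person would: the job done as asked, in the order asked, and still so for the second after the job is handed in, with the robot touching nothing.
It also fails if it takes over 38 s, if anything falls off the work surface, if the arm or the gripper's body presses on something with over 40 N, if the wrist force passes 120 N, or if a joint passes its speed limit or range.

### The arm

A 6-joint arm with a two-finger parallel gripper is mounted at the origin on the work surface. World frame = base frame: x ahead of the robot, y to its left, z up, the work surface at z = 0. Lengths are in m, angles in rad, forces in N, time in s.
With the tool pointing down it reaches from about 0.425 to 0.925 m from the base axis. Payload 12.5 kg.
Tool frame: the origin (TCP) lies at the very end of the fingers, on their centre line; the grasp point (between the pads) lies env.tcp_to_grasp behind it (env.tcp_to_grasp is the distance from the TCP to the grasp point, in m); z points along the fingers, y is the line along which they close (so a half turn about z gives the same grasp; the last joint's range is limited). The gripper opens to 85 mm and grips with 20 to 120 N. Pads are 22 mm wide; open, the fingers measure 114 mm over their backs; the gripper's body (76 mm by 85 mm) begins 54 mm behind the grasp point. The pads swing forward as they close: fully open they stand 13 mm farther back than shut.
Start: joints at [1.183, 0.491, 1.559, -0, 1.092, -0.106], TCP at [0.174, 0.6, 0.199] pointing down, gripper open.
Joint ranges: [-3.1, 3.1], [-0.84, 2.19], [0.05, 2.79], [-1.13, 4.28], [0.06, 2.93], [-2.69, 2.69]. Speed limits (rad/s): [2.22, 2.22, 2.79, 3.14, 3.14, 3.14].

### API

Orientations are given as a rotation vector (axis times angle).
In Python, from bench import env gives the robot as it stands. The module is installed in compiled form; this text tells all that it offers.
- The arm moves only by the tool send_rows, never from a script. Its argument "increments" is a list that holds one entry, the list of rows, each a list of 5 numbers: the closure, from -1 (fully open) to 1 (shut), then the shift along the tool's x, y, z scaled (see below), then the turn about the tool's z scaled (see below). In form: [[[hand, dx, dy, dz, twist], ...]]. A call has exactly 10 rows; each row is the pose to reach, as a shift and turn from the pose commanded when the call began, along the tool's axes at that moment, turning the shorter way round; what a row does not reach only later rows make up. The controller multiplies each number of a shift by 15 cm and each number of a turn by 180 degrees. A row lasts 1/12 s, in which the tool goes at most 41.7 mm and 7.16 degrees, less where a joint would pass 70% of its speed; a pose out of reach is approached as far as the arm can. A call with a number of a shift or a turn outside -1 to 1 is refused whole. A call with a gripper value outside its range is refused whole. The fingers move at their own pace and stop on an object; "grip_force" is the grip in N (left out, the last holds). Time passes only in rows, so rows that repeat a pose let the fingers close, or fill a call up. It gives the time, the measured TCP pose, the force, the opening and the grip force at its end, in the units of the state.
- env.observe(): the state, without advancing time (a new reading comes with each control period).
- env.camera(name): name is "side" or "top"; returns a dict with "image" (384x512x3 uint8, red, green, blue), "intrinsics" (3x3 intrinsics, pixels), "dist" ([k1, k2, p1, p2, k3] as OpenCV has them; the pictures are not rectified), "R" (3x3) and "t" (3): a world point X has camera coordinates R X + t. Camera axes: x right, y down, z forward; pixel columns grow to the right and rows downward; lengths in m; the calibration is good to about 2 mm. A picture is of the moment at which its call begins. There is no depth.
- env.sign_off(): hands the job in; it is judged then, once.
The state is a dict: "time_s": time; "qpos": joint angles; "qd": joint speeds; "effort": joint torques, N m; "tcp_pos": TCP position; "tcp_rot": TCP orientation; "ft_force": force on the tool from outside, world axes, zero at the start; "moment": the same for the moment, N m; "width": finger opening in m; "gripper_force": force on a finger pad.
Only numpy, scipy, OpenCV 4.12 (cv2) and the standard library are available. Lean on these libraries where they do the work, as an engineer would, in place of code of your own. Each camera call takes 0.05 s, during which the arm holds its last target. There are 200 camera calls.

## Working session

There is one attempt and no reset: what is moved stays moved. The work goes in short steps, Python scripts to look and compute and a tool call to move; the robot and the scene stay as the last step left them, time stands still between calls to the robot, and variables do not carry over. Pictures are saved under pics/ and viewed, at most 10 in all, crops included, and the job is handed in when it is done.

Besides the shell and the picture viewer there is one more tool, called after "Emit:" as name(argument=value, ...) on one line, values as JSON. send_rows: Moves the arm, as the interface text tells. Its arguments: {"type":"object","properties":{"increments":{"type":"array"},"grip_force":{"type":"number"}},"required":["increments"]}

```bash
mkdir -p pics
python3 - <<'E'
from bench import env
import cv2,numpy as np
for n in("top","side"):
    c=env.camera(n); cv2.imwrite(f"pics/{n}0.png",c["image"][:,:,::-1]); print(n,c["intrinsics"].tolist(),c["dist"],c["R"].tolist(),c["t"])
o=env.observe(); print(o, env.tcp_to_grasp)
E
```

```text
top [[459.6743917281767, 0.0, 253.5820364917719], [0.0, 459.6743917281767, 189.94110848991127], [0.0, 0.0, 1.0]] [-0.17124805  0.          0.          0.          0.        ] [[0.014005830746063631, -0.999845834797328, 0.010589775424760911], [-0.9803144393516773, -0.015816710175463367, -0.1968081087705268], [0.19694526321726744, -0.007624848697491798, -0.9803848351431296]] [0.05823889 0.57372803 0.99256375]
side [[370.05647714721175, 0.0, 252.5963384929436], [0.0, 370.05647714721175, 190.48017758709182], [0.0, 0.0, 1.0]] [-0.02346461  0.          0.          0.          0.        ] [[0.99426918286332, -0.10577630900120563, 0.015497240476529287], [-0.06555883860529066, -0.7177909955793734, -0.6931652943893665], [0.08444424603862222, 0.6881769097544999, -0.720612038611426]] [-0.55639038  0.15023767  0.76422504]
{'time_s': 0.1, 'qpos': array([ 1.18338261e+00,  4.91454751e-01,  1.55938821e+00, -3.79905787e-06,
        1.09170586e+00, -1.05590721e-01]), 'qd': array([ 7.70098346e-05, -3.31145807e-03, -2.88898467e-03, -7.16249985e-04,
        7.64596986e-04,  9.50039616e-04]), 'effort': array([ 3.09200550e-03, -6.19450951e+01, -2.62026858e+01, -6.83709072e-05,
        2.82721463e-03, -2.45864146e-05]), 'tcp_pos': array([0.1737023 , 0.6001352 , 0.19821396]), 'tcp_rot': array([-4.41187896e-01, -3.11022670e+00,  1.45772424e-03]), 'ft_force': array([-0.68973695,  0.81311476, -0.01384593]), 'moment': array([0.00932542, 0.06685105, 0.01175173]), 'gripper_force': 0.0, 'width': 0.08537556575150484} 0.0187
```

View pics/top0.png

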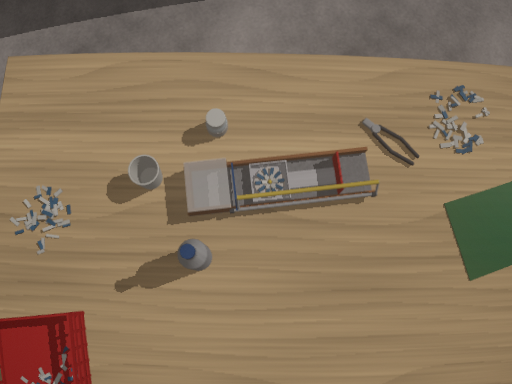

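View pics/side0.png

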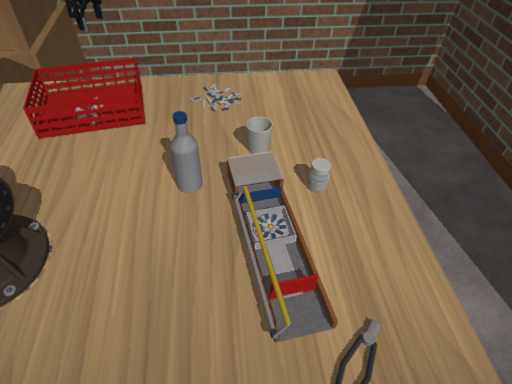

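The chute runs from right (col ~370) to left (box at col ~187) in the top view, so chute +x is roughly world +y. The hinge rod is on the side nearer the robot. I'll zoom in for fit points.

Run:
```python
import cv2
a=cv2.imread("pics/top0.png")[140:220,180:380]; cv2.imwrite("pics/t1.png",cv2.resize(a,None,fx=4,fy=4,interpolation=cv2.INTER_CUBIC))
a=cv2.imread("pics/side0.png")[145:345,220:340]; cv2.imwrite("pics/s1.png",cv2.resize(a,None,fx=3,fy=3,interpolation=cv2.INTER_CUBIC))
```

```text
(no output)
```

View pics/t1.png

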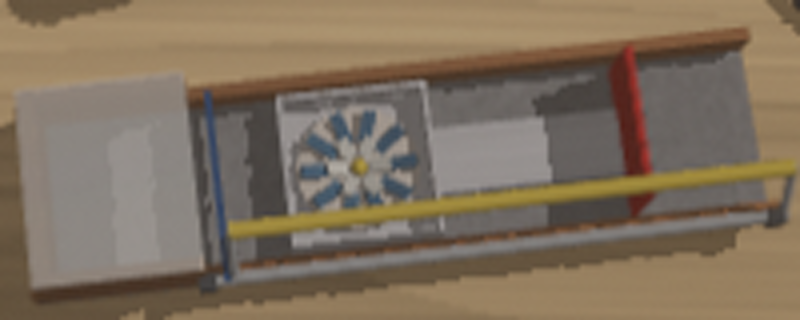

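View pics/s1.png

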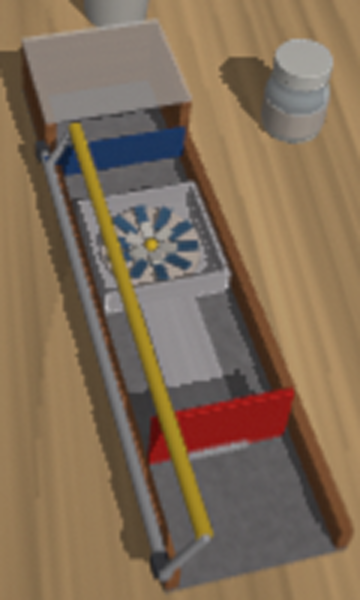

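```bash
cat > h.py <<'E'
from bench import env
import cv2,numpy as np,json
from scipy.optimize import least_squares
from scipy.spatial.transform import Rotation as Ro
def W(p,P):
    c,s=np.cos(p[2]),np.sin(p[2]); P=np.atleast_2d(P)/1000.
    return np.c_[p[0]+c*P[:,0]-s*P[:,1],p[1]+s*P[:,0]+c*P[:,1],P[:,2]]
def proj(c,X): return cv2.projectPoints(X,cv2.Rodrigues(c["R"])[0],c["t"],c["intrinsics"],c["dist"])[0][:,0]
def plan(p,x,y,z,yaw_tool=None):
    "print scaled tool shifts from present measured pose to chute x,y,z mm"
    o=env.observe(); R=Ro.from_rotvec(o["tcp_rot"]); d=R.inv().apply(W(p,[x,y,z])[0]-o["tcp_pos"])/.15
    return d.round(4)
def chute(p,o):
    c,s=np.cos(p[2]),np.sin(p[2]); d=(o["tcp_pos"][:2]-p[:2])*1000
    return np.round([c*d[0]+s*d[1],-s*d[0]+c*d[1],o["tcp_pos"][2]*1000],1)
E
python3 - <<'E'
from h import *
T=[((749,30),(-330,-58,28)),((797,167),(-330,39,68)),((230,230),(-4,39,68)),((15,93),(110,-58,64)),((183,73),(12,-58,64)),((203,268),(12,58,64)),((33,292),(110,58,64))]
S=[((205,535),(-330,39,68)),((76,128),(-4,39,68)),((350,540),(-330,-58,28)),((48,123),(12,58,64)),((190,102),(12,-58,64)),((160,22),(110,-58,64)),((22,42),(110,58,64))]
ct,cs=env.camera("top"),env.camera("side")
uv=lambda L,f,o:np.array([np.array(a)/f+o for a,_ in L]); P=lambda L:np.array([b for _,b in L],float)
tu,su=uv(T,4,[180,140]),uv(S,3,[220,145])
f=lambda p:np.r_[(proj(ct,W(p,P(T)))-tu).ravel(),(proj(cs,W(p,P(S)))-su).ravel()]
r=least_squares(f,[.5,0.1,1.6],loss="soft_l1"); p=r.x; print(p,f(p).reshape(-1,2).round(1).tolist())
g=lambda t:np.r_[(proj(ct,W(p,[t[0],-46,58]))-[180+635/4,140+45/4]).ravel(),(proj(cs,W(p,[t[0],-46,58]))-[220+294/3,145+393/3]).ravel()]
t=least_squares(g,[-260]); print("plate",t.x,t.fun)
json.dump(list(p),open("p.json","w"))
o=env.observe(); R=Ro.from_rotvec(o["tcp_rot"]).as_matrix(); a=p[2]
print(R.round(3).tolist(),chute(p,o))
print("tool y vs chute y deg", np.degrees(np.arctan2(R[1,1],R[0,1])-(a+np.pi/2)))
print(W(p,[[-300,0,0],[-110,0,0],[0,0,0]]))
E
```

```text
[0.58985432 0.11108154 1.69930009] [[0.4, -0.6], [-0.4, 0.4], [0.3, 0.4], [0.4, -0.8], [0.7, -0.5], [1.0, 0.3], [0.2, -1.0], [-0.8, 1.3], [-0.6, -0.0], [0.9, -2.8], [-0.9, -0.7], [0.6, -1.4], [-0.7, -1.3], [-0.2, -1.4]]
plate [-249.61543826] [-0.24252525  0.25997226 -0.02486551  0.25470418]
[[-0.961, 0.278, -0.0], [0.278, 0.961, -0.001], [0.0, -0.001, -1.0]] [538.4 350.  198.4]
tool y vs chute y deg -113.50719514018131
[[ 0.62829944 -0.18644489  0.        ]
 [ 0.60395086  0.00198852  0.        ]
 [ 0.58985432  0.11108154  0.        ]]
```

Pose fit is good (chute origin (0.590, 0.111), yaw 1.699; plate at chute x -250, residuals ~1 px). I'll go up over the flask and across, with the fingers ~58 mm apart so one can ride the bar while the other is centred on the plate.

Emit:
send_rows(increments=[[[-0.36,0,0,-0.23,0],[-0.36,0,0,-0.47,0],[-0.36,0,0,-0.7,0],[-0.36,-0.13,-0.1,-0.7,0],[-0.36,-0.27,-0.22,-0.7,0],[-0.36,-0.41,-0.33,-0.7,0],[-0.36,-0.55,-0.44,-0.7,0],[-0.36,-0.69,-0.55,-0.7,0],[-0.36,-0.83,-0.66,-0.7,0],[-0.36,-0.957,-0.765,-0.7,0]]])

```text
time_s: 1.03
tcp_pos: [0.2804, 0.4489, 0.3037]
tcp_rot: [0.441, 3.11, -0.0]
ft_force: [0.7, 0.9, 0.3]
width: 0.0577
gripper_force: 0.0
```

Emit:
send_rows(increments=[[[-0.36,-0.1,-0.055,0,0],[-0.36,-0.2,-0.11,0,0],[-0.36,-0.3,-0.165,0,0],[-0.36,-0.4,-0.22,0,0],[-0.36,-0.5,-0.275,0,0],[-0.36,-0.6,-0.33,0,0],[-0.36,-0.7,-0.385,0,0],[-0.36,-0.8,-0.44,0,0],[-0.36,-0.9,-0.495,0,0],[-0.36,-0.99,-0.547,0,0]]])

```text
time_s: 1.87
tcp_pos: [0.4002, 0.3293, 0.3036]
tcp_rot: [-0.441, -3.11, 0.0]
ft_force: [0.2, 0.5, -0.3]
width: 0.0585
gripper_force: 0.0
```

Emit:
send_rows(increments=[[[-0.36,-0.09,-0.06,0,0],[-0.36,-0.17,-0.12,0,0],[-0.36,-0.26,-0.18,0,0],[-0.36,-0.35,-0.24,0,0],[-0.36,-0.43,-0.3,0,0],[-0.36,-0.52,-0.35,0,0],[-0.36,-0.6,-0.41,0,0],[-0.36,-0.69,-0.47,0,0],[-0.36,-0.78,-0.53,0,0],[-0.36,-0.863,-0.583,0,0]]])

```text
time_s: 2.7
tcp_pos: [0.5, 0.2093, 0.3036]
tcp_rot: [-0.441, -3.11, 0.0]
ft_force: [-0.1, 0.0, 0.8]
width: 0.0583
gripper_force: 0.0
```

Emit:
send_rows(increments=[[[-0.36,-0.08,-0.08,0,0],[-0.36,-0.16,-0.15,0,0],[-0.36,-0.24,-0.23,0,0],[-0.36,-0.31,-0.3,0,0],[-0.36,-0.39,-0.38,0,0],[-0.36,-0.47,-0.45,0,0],[-0.36,-0.54,-0.53,0,0],[-0.36,-0.62,-0.6,0,0],[-0.36,-0.7,-0.68,0,0],[-0.36,-0.772,-0.749,0,0]]])

```text
time_s: 3.53
tcp_pos: [0.5802, 0.0689, 0.3036]
tcp_rot: [-0.441, -3.11, -0.0]
ft_force: [0.0, -0.1, 0.4]
width: 0.0581
gripper_force: 0.0
```

Emit:
send_rows(increments=[[[-0.36,-0.06,-0.08,0,0.037],[-0.36,-0.12,-0.16,0,0.074],[-0.36,-0.18,-0.25,0,0.111],[-0.36,-0.24,-0.33,0,0.148],[-0.36,-0.3,-0.41,0,0.185],[-0.36,-0.36,-0.5,0,0.222],[-0.36,-0.42,-0.58,0,0.259],[-0.36,-0.48,-0.66,0,0.296],[-0.36,-0.53,-0.74,0,0.333],[-0.36,-0.58,-0.8,0,0.369]]])

```text
time_s: 4.37
tcp_pos: [0.6301, -0.0708, 0.3035]
tcp_rot: [-2.08, -2.354, 0.0]
ft_force: [-0.2, 0.1, -0.4]
width: 0.0581
gripper_force: 0.0
```

Run:
```python
from h import *
p=json.load(open("p.json")); o=env.observe(); print(o["time_s"],o["width"],o["qpos"].round(2),chute(p,o),o["ft_force"])
R=Ro.from_rotvec(o["tcp_rot"]).as_matrix();print(R.round(3).tolist(),np.degrees(np.arctan2(R[1,1],R[0,1])-(p[2]-np.pi/2)))
print(plan(p,-290,-18,120))
```

```text
4.3667 0.05808004803084589 [-0.22  0.42  1.39  0.    1.33 -0.34] [-185.6  -16.6  303.5] [-0.21860323  0.08361486 -0.40597008]
[[-0.123, 0.992, -0.0], [0.992, 0.123, 0.0], [0.0, -0.0, -1.0]] -0.2862199919612231
[-0.6964  0.0133  1.2231]
```

Emit:
send_rows(increments=[[[-0.36,-0.1,0,0,0],[-0.36,-0.2,0,0.1,0],[-0.36,-0.3,0.01,0.2,0],[-0.36,-0.4,0.01,0.3,0],[-0.36,-0.5,0.01,0.4,0],[-0.36,-0.6,0.01,0.5,0],[-0.36,-0.7,0.01,0.65,0],[-0.36,-0.7,0.01,0.8,0],[-0.36,-0.7,0.01,0.95,0],[-0.36,-0.7,0.01,1.0,0]]])

```text
time_s: 5.2
tcp_pos: [0.6436, -0.1738, 0.1502]
tcp_rot: [-2.066, -2.361, 0.002]
ft_force: [-0.2, 0.0, 0.1]
width: 0.058
gripper_force: 0.0
```

Emit:
send_rows(increments=[[[-0.36,0,0,0.1,0],[-0.36,0,0,0.2,0],[-0.36,0,0,0.3,0],[-0.36,0,0,0.4,0],[-0.36,0,0,0.5,0],[-0.36,0,0,0.6,0],[-0.36,0,0,0.67,0],[-0.36,0,0,0.72,0],[-0.36,0,0,0.75,0],[-0.36,0,0,0.75,0]]])

```text
time_s: 6.03
tcp_pos: [0.6448, -0.1734, 0.0407]
tcp_rot: [-2.071, -2.361, 0.0]
ft_force: [-0.2, -0.5, 0.3]
width: 0.0579
gripper_force: 0.0
```

Run:
```python
from h import *
p=json.load(open("p.json")); o=env.observe(); print(o["time_s"],chute(p,o),o["ft_force"])
a=env.camera("top")["image"][140:220,230:390,::-1]; b=env.camera("side")["image"][175:350,200:360,::-1]
k=dict(fx=4,fy=4,interpolation=cv2.INTER_CUBIC); a,b=cv2.resize(a,None,**k),cv2.resize(b,(366,400),interpolation=cv2.INTER_CUBIC)
im=np.zeros((600,800,3),np.uint8); im[:320,:400]=a[:,240:]; im[:400,405:771]=b; cv2.imwrite("pics/c1.png",im)
```

```text
6.0333 [-289.2  -18.    40.7] [-0.20322596 -0.50475971  0.29954129]
```

View pics/c1.png

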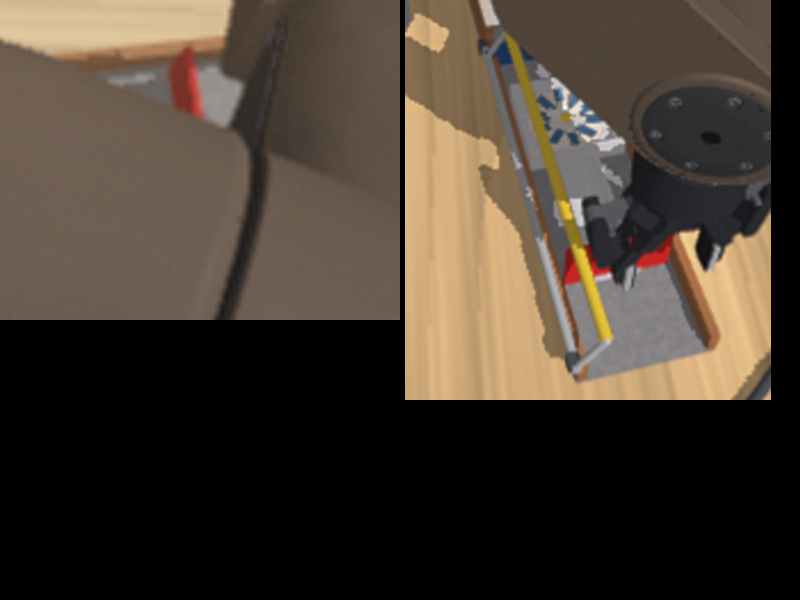

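The fingers are behind the red plate, inside the yellow bar, and touching nothing. Next I push the bar gently towards +y.

Emit:
send_rows(increments=[[[-0.36,0,-0.02,0,0],[-0.36,0,-0.04,0,0],[-0.36,0,-0.06,0,0],[-0.36,0,-0.08,0,0],[-0.36,0,-0.1,0,0],[-0.36,0,-0.12,0,0],[-0.36,0,-0.14,0,0],[-0.36,0,-0.16,0,0],[-0.36,0,-0.18,0,0],[-0.36,0,-0.18,0,0]]])

```text
time_s: 6.97
tcp_pos: [0.6176, -0.1769, 0.0412]
tcp_rot: [-2.073, -2.36, 0.0]
ft_force: [-0.1, -0.5, 0.5]
width: 0.058
gripper_force: 0.0
```

Emit:
send_rows(increments=[[[-0.36,0,-0.02,0,0],[-0.36,0,-0.04,0,0],[-0.36,0,-0.06,0,0],[-0.36,0,-0.08,0,0],[-0.36,0,-0.1,0,0],[-0.36,0,-0.12,0,0],[-0.36,0,-0.13,0,0],[-0.36,0,-0.14,0,0],[-0.36,0,-0.14,0,0],[-0.36,0,-0.14,0,0]]])

```text
time_s: 7.8
tcp_pos: [0.5973, -0.1796, 0.0412]
tcp_rot: [2.073, 2.361, 0.0]
ft_force: [0.4, 0.2, 0.2]
width: 0.0584
gripper_force: 0.0
```

Run:
```python
from h import *
p=json.load(open("p.json")); o=env.observe(); print(o["time_s"],chute(p,o),o["ft_force"],o["width"])
c=env.camera("side");im=c["image"][:,:,::-1].copy()
for q,col in((.95,(0,255,0)),(1.15,(255,0,255)),(1.3,(255,255,255))):
    y,z=60+42*np.sin(q-.524),32+42*np.cos(q-.524); u=proj(c,W(p,[[-330,y,z],[-4,y,z]])); print(q,u.round(1).tolist())
    H=cv2.cvtColor(c["image"],cv2.COLOR_RGB2HSV); m=(H[...,0]>20)&(H[...,0]<32)&(H[...,1]>180)&(H[...,2]>90)
ys,xs=np.nonzero(m)
for r in range(180,340,12): 
    k=(ys==r)&(xs>200)&(xs<330)
    if k.any(): print(r,xs[k].mean().round(1),k.sum(),end="; ")
cv2.imwrite("pics/c2.png",cv2.resize(im[145:345,200:360],None,fx=3,fy=3,interpolation=cv2.INTER_CUBIC))
```

```text
7.8 [-289.3   29.8   41.2] [0.43689682 0.21946459 0.24116497] 0.058397515161319344
0.95 [[265.3, 329.1], [227.9, 189.6]]
1.15 [[260.9, 331.2], [224.8, 191.4]]
1.3 [[258.0, 332.9], [222.8, 193.0]]
252 265.0 3; 300 280.5 4; 312 284.0 5;
```

View pics/c2.png

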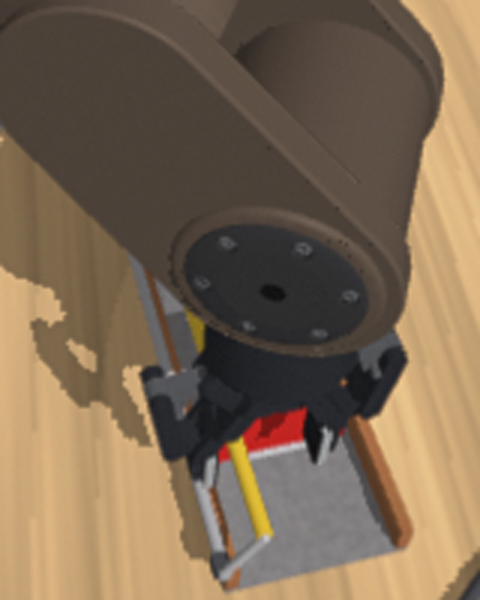

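The bar (crop (235,440) to (268,533)) still sits where it does when shut. The left fingertip, at crop (212,475), has passed to its hinge side without any force. I'll check the fingertip height by projection.

Run:
```python
from h import *
p=json.load(open("p.json")); c=env.camera("side")
print("bar shut",proj(c,W(p,[[-330,39,68],[-289,39,68],[-200,39,68]])).round(1).tolist())
for z in(41,50,60,70,80,90): print(z,proj(c,W(p,[[-289,29.8+36,z],[-289,29.8-36,z]])).round(1).tolist())
print("seen now L",(200+212/3,145+475/3),"R",(200+320/3,145+460/3))
```

```text
bar shut [[287.6, 324.6], [280.6, 302.4], [267.3, 259.9]]
41 [[265.1, 312.7], [303.5, 304.2]]
50 [[265.3, 310.4], [304.1, 301.8]]
60 [[265.5, 307.8], [304.8, 299.1]]
70 [[265.7, 305.1], [305.4, 296.4]]
80 [[266.0, 302.3], [306.1, 293.6]]
90 [[266.2, 299.5], [306.8, 290.7]]
seen now L (270.6666666666667, 303.33333333333337) R (306.6666666666667, 298.33333333333337)
```

Run:
```python
from h import *
c=env.camera("side")["image"][240:345,240:345,::-1]
cv2.imwrite("pics/c3.png",cv2.resize(c,(600,600),interpolation=cv2.INTER_CUBIC))
print(env.observe()["ft_force"])
```

```text
[0.23111759 0.36606688 0.61271492]
```

View pics/c3.png

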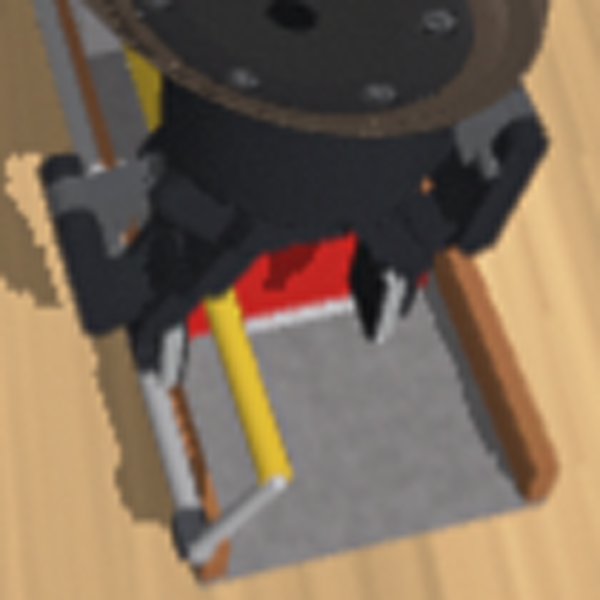

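By projection the lowest visible pad corners sit near z 75–80, so the tips passed above the bar: partly open, they stand well behind the TCP. I'll go back over and descend further in small steps, watching the force.

Emit:
send_rows(increments=[[[-0.36,0,0,-0.1,0],[-0.36,0,0,-0.2,0],[-0.36,0,0.1,-0.25,0],[-0.36,0,0.2,-0.25,0],[-0.36,0,0.3,-0.25,0],[-0.36,0,0.32,-0.2,0],[-0.36,0,0.32,-0.12,0],[-0.36,0,0.32,-0.06,0],[-0.36,0,0.32,0,0],[-0.36,0,0.32,0,0]]])

```text
time_s: 8.78
tcp_pos: [0.6431, -0.1731, 0.0384]
tcp_rot: [-2.071, -2.357, 0.002]
ft_force: [0.1, 1.0, -0.3]
width: 0.0583
gripper_force: 0.0
```

Emit:
send_rows(increments=[[[-0.36,0,0,0.01,0],[-0.36,0,0,0.02,0],[-0.36,0,0,0.03,0],[-0.36,0,0,0.04,0],[-0.36,0,0,0.04,0],[-0.36,0,0,0.05,0],[-0.36,0,0,0.06,0],[-0.36,0,0,0.07,0],[-0.36,0,0,0.07,0],[-0.36,0,0,0.07,0]]])

```text
time_s: 9.62
tcp_pos: [0.6448, -0.1733, 0.0306]
tcp_rot: [-2.073, -2.361, -0.0]
ft_force: [1.0, 0.0, 0.7]
width: 0.0577
gripper_force: 0.0
```

Run:
```python
from h import *
p=json.load(open("p.json")); o=env.observe();print(chute(p,o),o["ft_force"])
c=env.camera("side"); im=c["image"][240:345,240:345,::-1].copy()
im=cv2.resize(im,(600,600),interpolation=cv2.INTER_CUBIC)
for z,col in((30,(255,0,255)),(50,(0,255,0)),(70,(255,255,0))):
    # outline of tip footprints at height z
    for y in(-18+29,-18+43.5,-18-29,-18-43.5):
        u=(proj(c,W(p,[[-300,y,z],[-278,y,z]]))-240)*600/105; cv2.line(im,*[tuple(int(v) for v in a) for a in u],col,1)
cv2.imwrite("pics/c4.png",im)
```

```text
[-289.1  -18.1   30.6] [1.01429056 0.03548284 0.6618901 ]
```

View pics/c4.png

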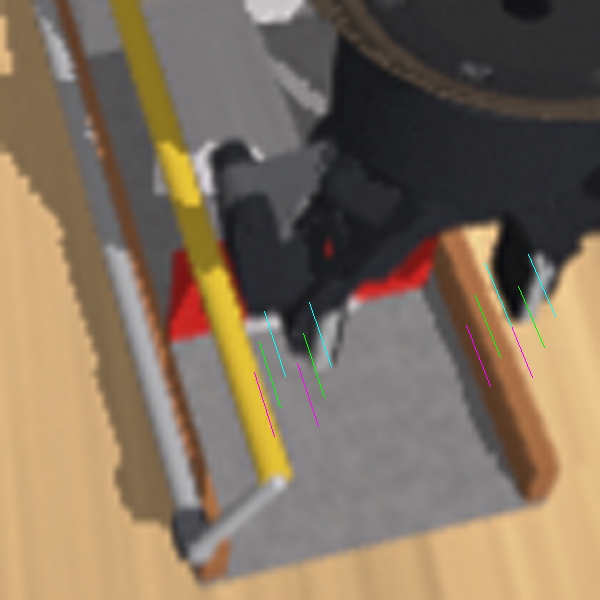

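Emit:
send_rows(increments=[[[-0.06,0,-0.03,0,0],[-0.06,0,-0.06,0,0],[-0.06,0,-0.06,0,0],[-0.06,0,-0.06,0.01,0],[-0.06,0,-0.06,0.02,0],[-0.06,0,-0.06,0.03,0],[-0.06,0,-0.06,0.04,0],[-0.06,0,-0.06,0.05,0],[-0.06,0,-0.06,0.06,0],[-0.06,0,-0.06,0.06,0]]])

```text
time_s: 10.5
tcp_pos: [0.6358, -0.1745, 0.0212]
tcp_rot: [-2.072, -2.36, 0.0]
ft_force: [0.1, -0.4, 0.9]
width: 0.0456
gripper_force: 0.0
```

Emit:
send_rows(increments=[[[-0.06,0,-0.01,0,0],[-0.06,0,-0.02,0,0],[-0.06,0,-0.03,0,0],[-0.06,0,-0.04,0,0],[-0.06,0,-0.05,0,0],[-0.06,0,-0.06,0,0],[-0.06,0,-0.07,0,0],[-0.06,0,-0.08,0,0],[-0.06,0,-0.09,0,0],[-0.06,0,-0.1,0,0]]])

```text
time_s: 11.33
tcp_pos: [0.6214, -0.1766, 0.0221]
tcp_rot: [2.072, 2.36, 0.001]
ft_force: [2.7, 0.3, 2.9]
width: 0.045
gripper_force: 1.8
```

```bash
cat >> h.py <<'E'
def gate(p,side=None):
    "gate angle from yellow pixels near the loading end of the bar (side view)"
    c=side or env.camera("side"); H=cv2.cvtColor(c["image"],cv2.COLOR_RGB2HSV)
    m=(H[...,0]>19)&(H[...,0]<33)&(H[...,1]>170)&(H[...,2]>80); best=[]
    for q in np.arange(0,1.46,.02):
        u=proj(c,W(p,[[x,60+42*np.sin(q-.524),32+42*np.cos(q-.524)] for x in np.arange(-326,-8,3)])).round().astype(int)
        best.append((int(m[u[:,1],u[:,0]].sum()),round(q,2)))
    b=max(best)[0]; return b,[q for n,q in best if n>=.8*b]
E
python3 - <<'E'
from h import *
p=json.load(open("p.json")); o=env.observe();print(o["time_s"],chute(p,o),o["ft_force"],o["width"],gate(p))
E
```

```text
11.3333 [-289.4    5.6   22.1] [2.68074615 0.32462265 2.86640517] 0.04502378408514195 (49, [np.float64(0.12), np.float64(0.14), np.float64(0.16), np.float64(0.18), np.float64(0.2), np.float64(0.22), np.float64(0.24), np.float64(0.26), np.float64(0.28)])
```

Run:
```python
from h import *
p=json.load(open("p.json")); c=env.camera("side"); f=8
im=cv2.resize(c["image"][245:320,245:345,::-1],None,fx=f,fy=f,interpolation=cv2.INTER_LANCZOS4)
y0=5.6
for x in(-300,-289,-278):
  for y in(y0+22.5,y0+37,y0-22.5,y0-37):
    print(x,round(y,1),[((proj(c,W(p,[x,y,z]))[0]-245)*f).round().astype(int).tolist() for z in(25,45,65)])
cv2.imwrite("pics/c5.png",im)
```

```text
-300 28.1 [[331, 583], [339, 543], [347, 501]]
-300 42.6 [[270, 597], [276, 557], [282, 515]]
-300 -16.9 [[520, 540], [531, 499], [544, 457]]
-300 -31.4 [[580, 526], [593, 486], [606, 443]]
-289 28.1 [[317, 538], [324, 497], [332, 455]]
-289 42.6 [[256, 552], [262, 511], [268, 469]]
-289 -16.9 [[504, 496], [515, 455], [527, 412]]
-289 -31.4 [[563, 483], [576, 442], [588, 399]]
-278 28.1 [[304, 494], [310, 453], [317, 410]]
-278 42.6 [[243, 507], [248, 466], [254, 424]]
-278 -16.9 [[488, 453], [499, 412], [510, 368]]
-278 -31.4 [[547, 440], [559, 398], [571, 355]]
```

View pics/c5.png

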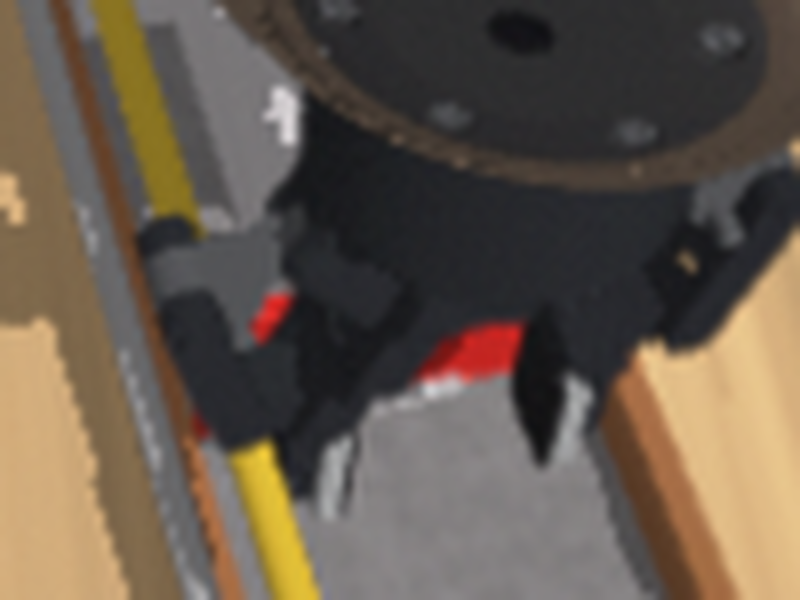

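The rear bottom corners of the pads, at (345,512) and (542,465), project to z ≈ 60. So the tips stand ~38 mm above the nominal TCP, and the bar rests on the sloped finger back. Lowering another 12 mm puts the tips at ~48, which is clear of the shaft and overlaps the plate.

Emit:
send_rows(increments=[[[-0.06,0,0.03,0,0],[-0.06,0,0.06,0,0],[-0.06,0,0.06,0.02,0],[-0.06,0,0.06,0.04,0],[-0.06,0,0.06,0.06,0],[-0.06,0,0.06,0.08,0],[-0.06,0,0.04,0.08,0],[-0.06,0,0.02,0.08,0],[-0.06,0,0,0.08,0],[-0.06,0,-0.02,0.08,0]]])

```text
time_s: 12.27
tcp_pos: [0.6179, -0.1769, 0.0098]
tcp_rot: [2.072, 2.361, 0.0]
ft_force: [3.2, 0.3, 1.8]
width: 0.0452
gripper_force: 1.6
```

Emit:
send_rows(increments=[[[-0.06,0,-0.01,0,0],[-0.06,0,-0.02,0,0],[-0.06,0,-0.03,0,0],[-0.06,0,-0.04,0,0],[-0.06,0,-0.05,0,0],[-0.06,0,-0.06,0,0],[-0.06,0,-0.07,0,0],[-0.06,0,-0.08,0,0],[-0.06,0,-0.09,0,0],[-0.06,0,-0.1,0,0]]])

```text
time_s: 13.1
tcp_pos: [0.6031, -0.1788, 0.0097]
tcp_rot: [-2.073, -2.361, -0.0]
ft_force: [2.4, 0.9, 0.9]
width: 0.0458
gripper_force: 1.2
```

Run:
```python
from h import *
p=json.load(open("p.json")); o=env.observe();print(o["time_s"],chute(p,o),o["ft_force"],o["width"],gate(p))
```

```text
13.1 [-289.2   24.     9.7] [2.35438528 0.88986283 0.86328056] 0.045798131704931945 (38, [np.float64(0.56), np.float64(0.58), np.float64(0.6), np.float64(0.62), np.float64(0.64), np.float64(0.66), np.float64(0.68), np.float64(0.7), np.float64(0.72), np.float64(0.74)])
```

Emit:
send_rows(increments=[[[-0.06,0,-0.015,0,0],[-0.06,0,-0.03,0,0],[-0.06,0,-0.045,0,0],[-0.06,0,-0.06,0,0],[-0.06,0,-0.075,0,0],[-0.06,0,-0.09,0,0],[-0.06,0,-0.105,0,0],[-0.06,0,-0.12,0,0],[-0.06,0,-0.135,0,0],[-0.06,0,-0.135,0,0]]])

```text
time_s: 13.98
tcp_pos: [0.5832, -0.1815, 0.0096]
tcp_rot: [2.073, 2.36, 0.001]
ft_force: [6.3, 1.0, -3.6]
width: 0.0453
gripper_force: 3.0
```

Run:
```python
from h import *
p=json.load(open("p.json")); o=env.observe();print(o["time_s"],chute(p,o),o["ft_force"],o["width"],gate(p))
R=Ro.from_rotvec(o["tcp_rot"]).as_matrix();print(np.degrees(np.arctan2(R[1,1],R[0,1])-(p[2]-np.pi/2)))
```

```text
13.9833 [-289.3   44.1    9.6] [ 6.31452297  0.97277804 -3.64603117] 0.045307237360420125 (34, [np.float64(1.1), np.float64(1.12), np.float64(1.14), np.float64(1.16), np.float64(1.18), np.float64(1.2), np.float64(1.22), np.float64(1.24), np.float64(1.26), np.float64(1.28)])
0.06093923657283036
```

The gate is at ≈1.19 rad and holding. Next I push +x, starting gently.

Emit:
send_rows(increments=[[[-0.06,0.03,0,0,0],[-0.06,0.07,0,0,0],[-0.06,0.11,0,0,0],[-0.06,0.14,0,0,0],[-0.06,0.16,0,0,0],[-0.06,0.18,0,0,0],[-0.06,0.2,0,0,0],[-0.06,0.22,0,0,0],[-0.06,0.24,0,0,0],[-0.06,0.27,0,0,0]]])

```text
time_s: 14.87
tcp_pos: [0.5781, -0.1416, 0.0098]
tcp_rot: [2.073, 2.36, 0.0]
ft_force: [2.3, -4.6, -0.7]
width: 0.0449
gripper_force: 3.1
```

```bash
cat >> h.py <<'E'
def plate(p,c=None):
    "plate x: fit using red pixels' -y top corner region: report rightmost/top red extents (side)"
    c=c or env.camera("side"); H=cv2.cvtColor(c["image"],cv2.COLOR_RGB2HSV)
    m=((H[...,0]<6)|(H[...,0]>174))&(H[...,1]>190)&(H[...,2]>80); m[:150]=0; ys,xs=np.nonzero(m)
    if len(ys)<5: return None
    i=xs.argmax(); r=[]
    for x in np.arange(-260,-100,2):
        u=proj(c,W(p,[x-0.,-46,30]))[0]; r.append((abs(u[0]-xs[i]),x))
    return len(ys),int(xs[i]),int(ys[i]),min(r)[1]
E
python3 - <<'E'
from h import *
p=json.load(open("p.json")); o=env.observe();print(o["time_s"],chute(p,o),o["ft_force"],o["width"],gate(p),plate(p))
E
```

```text
14.8667 [-249.1   44.     9.8] [ 2.32471543 -4.60844966 -0.68470076] 0.04492546499819434 (55, [np.float64(1.1), np.float64(1.12), np.float64(1.14), np.float64(1.16), np.float64(1.18), np.float64(1.2), np.float64(1.22), np.float64(1.24), np.float64(1.26), np.float64(1.28)]) (458, 315, 270, np.int64(-244))
```

Plate contact is made at 4.6 N and the gate is still at ≈1.19.

Emit:
send_rows(increments=[[[-0.06,0.03,0,0,0],[-0.06,0.065,0,0,0],[-0.06,0.1,0,0,0],[-0.06,0.135,0,0,0],[-0.06,0.17,0,0,0],[-0.06,0.205,0,0,0],[-0.06,0.24,0,0,0],[-0.06,0.275,0,0,0],[-0.06,0.31,0,0,0],[-0.06,0.345,0,0,0]]])

```text
time_s: 15.8
tcp_pos: [0.5713, -0.0902, 0.0097]
tcp_rot: [2.073, 2.36, 0.0]
ft_force: [3.7, -5.9, -1.0]
width: 0.0452
gripper_force: 3.1
```

Run:
```python
from h import *
p=json.load(open("p.json")); o=env.observe();print(o["time_s"],chute(p,o),o["ft_force"],o["width"],gate(p),plate(p))
```

```text
15.8 [-197.2   44.1    9.7] [ 3.69326747 -5.86868515 -0.98108682] 0.04521270046291923 (81, [np.float64(1.1), np.float64(1.12), np.float64(1.14), np.float64(1.16), np.float64(1.18), np.float64(1.2), np.float64(1.22), np.float64(1.24), np.float64(1.26), np.float64(1.28)]) (492, 306, 248, np.int64(-192))
```

Emit:
send_rows(increments=[[[-0.06,0.03,0,0,0],[-0.06,0.065,0,0,0],[-0.06,0.1,0,0,0],[-0.06,0.135,0,0,0],[-0.06,0.17,0,0,0],[-0.06,0.205,0,0,0],[-0.06,0.24,0,0,0],[-0.06,0.275,0,0,0],[-0.06,0.31,0,0,0],[-0.06,0.345,0,0,0]]])

```text
time_s: 16.73
tcp_pos: [0.5646, -0.0389, 0.0097]
tcp_rot: [2.073, 2.36, -0.0]
ft_force: [3.5, -4.0, -1.0]
width: 0.0451
gripper_force: 3.1
```

Emit:
send_rows(increments=[[[-0.06,0.02,0,0,0],[-0.06,0.035,0,0,0],[-0.06,0.05,0,0,0],[-0.06,0.065,0,0,0],[-0.06,0.08,0,0,0],[-0.06,0.09,0,0,0],[-0.06,0.1,0,0,0],[-0.06,0.11,0,0,0],[-0.06,0.12,0,0,0],[-0.06,0.125,0,0,0]]])

```text
time_s: 17.57
tcp_pos: [0.5622, -0.0205, 0.0097]
tcp_rot: [2.073, 2.36, -0.0]
ft_force: [4.1, -3.8, -0.7]
width: 0.045
gripper_force: 3.1
```

Run:
```python
from h import *
p=json.load(open("p.json")); o=env.observe();print(o["time_s"],chute(p,o),o["ft_force"],o["width"],gate(p),plate(p))
```

```text
17.5667 [-126.9   44.3    9.7] [ 4.0837979  -3.80682956 -0.72826565] 0.04500887725774721 (83, [np.float64(1.1), np.float64(1.12), np.float64(1.14), np.float64(1.16), np.float64(1.18), np.float64(1.2), np.float64(1.22), np.float64(1.24), np.float64(1.26), np.float64(1.28)]) (514, 295, 221, np.int64(-120))
```

Emit:
send_rows(increments=[[[-0.06,0.003,0,0,0],[-0.06,0.006,0,0,0],[-0.06,0.01,0,0,0],[-0.06,0.013,0,0,0],[-0.06,0.016,0,0,0],[-0.06,0.02,0,0,0],[-0.06,0.023,0,0,0],[-0.06,0.026,0,0,0],[-0.06,0.03,0,0,0],[-0.06,0.033,0,0,0]]])

```text
time_s: 18.5
tcp_pos: [0.5615, -0.0157, 0.0097]
tcp_rot: [2.073, 2.36, -0.0]
ft_force: [2.8, -5.1, -0.7]
width: 0.0454
gripper_force: 3.1
```

Emit:
send_rows(increments=[[[-0.06,0.002,0,0,0],[-0.06,0.004,0,0,0],[-0.06,0.006,0,0,0],[-0.06,0.008,0,0,0],[-0.06,0.01,0,0,0],[-0.06,0.012,0,0,0],[-0.06,0.014,0,0,0],[-0.06,0.016,0,0,0],[-0.06,0.018,0,0,0],[-0.06,0.018,0,0,0]]])

```text
time_s: 19.33
tcp_pos: [0.5619, -0.0137, 0.0099]
tcp_rot: [2.072, 2.359, 0.0]
ft_force: [5.6, -11.2, 0.5]
width: 0.0449
gripper_force: 6.4
```

Emit:
send_rows(increments=[[[-0.06,0.001,0,0,0],[-0.06,0.002,0,0,0],[-0.06,0.003,0,0,0],[-0.06,0.004,0,0,0],[-0.06,0.005,0,0,0],[-0.06,0.006,0,0,0],[-0.06,0.006,0,0,0],[-0.06,0.006,0,0,0],[-0.06,0.006,0,0,0],[-0.06,0.006,0,0,0]]])

```text
time_s: 20.17
tcp_pos: [0.5622, -0.0135, 0.0101]
tcp_rot: [2.072, 2.357, 0.001]
ft_force: [5.7, -14.9, 1.2]
width: 0.0449
gripper_force: 8.8
```

Run:
```python
from h import *
p=json.load(open("p.json")); o=env.observe();print(o["time_s"],chute(p,o),o["ft_force"],o["width"],gate(p),plate(p))
```

```text
20.1667 [-120.    43.4   10.1] [  5.72228692 -14.92414642   1.16475324] 0.04494792930333441 (82, [np.float64(1.06), np.float64(1.08), np.float64(1.1), np.float64(1.12), np.float64(1.14), np.float64(1.16), np.float64(1.18), np.float64(1.2), np.float64(1.22), np.float64(1.24)]) (523, 294, 218, np.int64(-112))
```

The tray is home: force rose to 15 N with no more travel, plate ≈ -110. Next I back off in x, follow the bar back, then lift.

Emit:
send_rows(increments=[[[-0.06,-0.005,0,0,0],[-0.06,-0.01,0,0,0],[-0.06,-0.02,0,0,0],[-0.06,-0.04,0,0,0],[-0.06,-0.06,0,0,0],[-0.06,-0.09,0,0,0],[-0.06,-0.12,0,0,0],[-0.06,-0.15,0,0,0],[-0.06,-0.18,0,0,0],[-0.06,-0.2,0,0,0]]])

```text
time_s: 21.1
tcp_pos: [0.5649, -0.0419, 0.0097]
tcp_rot: [-2.073, -2.36, -0.0]
ft_force: [3.6, 2.4, 0.5]
width: 0.0452
gripper_force: 1.7
```

Emit:
send_rows(increments=[[[-0.06,0,0.03,0,0],[-0.06,0,0.06,0,0],[-0.06,0,0.09,0,0],[-0.06,0,0.12,0,0],[-0.06,0,0.15,0,0],[-0.06,0,0.18,0,0],[-0.06,0,0.21,0,0],[-0.06,0,0.24,0,0],[-0.06,0,0.27,0,0],[-0.06,0,0.3,0,0]]])

```text
time_s: 21.93
tcp_pos: [0.6097, -0.0353, 0.0095]
tcp_rot: [-2.072, -2.36, 0.0]
ft_force: [0.1, 0.1, -0.5]
width: 0.045
gripper_force: 0.6
```

Emit:
send_rows(increments=[[[-0.06,0,0.03,0,0],[-0.06,0,0.05,0,0],[-0.06,0,0.07,0,0],[-0.06,0,0.08,0,0],[-0.06,0,0.08,0,0],[-0.06,0,0.08,-0.05,0],[-0.06,0,0.08,-0.1,0],[-0.06,0,0.08,-0.15,0],[-0.06,0,0.08,-0.22,0],[-0.06,0,0.08,-0.3,0]]])

```text
time_s: 22.77
tcp_pos: [0.6213, -0.034, 0.0559]
tcp_rot: [-2.073, -2.361, -0.0]
ft_force: [0.0, 0.8, -0.8]
width: 0.0451
gripper_force: 0.0
```

Run:
```python
from h import *
p=json.load(open("p.json")); o=env.observe();print(o["time_s"],chute(p,o),o["ft_force"],o["width"],gate(p),plate(p))
```

```text
22.7667 [-147.9  -12.6   55.9] [ 0.0136712   0.83736727 -0.79752503] 0.04505346441714138 (106, [np.float64(0.0), np.float64(0.02), np.float64(0.04), np.float64(0.06), np.float64(0.08)]) (438, 294, 219, np.int64(-112))
```

The gate is shut and the plate is unmoved. Lifting clear and moving away for a final look.

Emit:
send_rows(increments=[[[-0.06,0,0,-0.1,0],[-0.06,0,0,-0.25,0],[-0.06,0,0,-0.4,0],[-0.06,0,0,-0.6,0],[-0.06,0,0,-0.8,0],[-0.06,-0.1,0,-1.0,0],[-0.06,-0.3,0,-1.0,0],[-0.06,-0.5,0,-1.0,0],[-0.06,-0.7,0,-1.0,0],[-0.06,-0.9,0,-1.0,0]]])

```text
time_s: 23.7
tcp_pos: [0.6388, -0.169, 0.205]
tcp_rot: [2.072, 2.361, 0.0]
ft_force: [-1.0, 0.3, 0.4]
width: 0.0453
gripper_force: 0.0
```

Emit:
send_rows(increments=[[[-0.06,-0.15,0,0,0],[-0.06,-0.3,0,0,0],[-0.06,-0.45,0,0,0],[-0.06,-0.6,0,0,0],[-0.06,-0.75,0,0,0],[-0.06,-0.85,0,0,0],[-0.06,-0.9,0,0,0],[-0.06,-0.9,0,0,0],[-0.06,-0.9,0,0,0],[-0.06,-0.9,0,0,0]]])

```text
time_s: 24.53
tcp_pos: [0.6563, -0.3005, 0.2047]
tcp_rot: [-2.072, -2.361, -0.0]
ft_force: [0.5, -1.4, -0.2]
width: 0.0448
gripper_force: 0.0
```

Run:
```python
from h import *
p=json.load(open("p.json")); o=env.observe();print(o["time_s"],chute(p,o),o["ft_force"],abs(o["qd"]).max())
a=env.camera("top")["image"][100:280,120:400,::-1]; c=env.camera("side"); b=c["image"][110:345,200:345,::-1]
print(gate(p,c),plate(p,c))
im=np.zeros((600,800,3),np.uint8); a=cv2.resize(a,(430,276)); b=cv2.resize(b,(362,587),interpolation=cv2.INTER_CUBIC); im[:276,:430]=a; im[:587,435:797]=b; cv2.imwrite("pics/f.png",im)
```

```text
24.5333 [-416.7  -13.2  204.7] [ 0.48882255 -1.44612851 -0.1738901 ] 0.003534223311142889
(106, [np.float64(0.0), np.float64(0.02), np.float64(0.04), np.float64(0.06), np.float64(0.08)]) (514, 294, 219, np.int64(-112))
```

View pics/f.png

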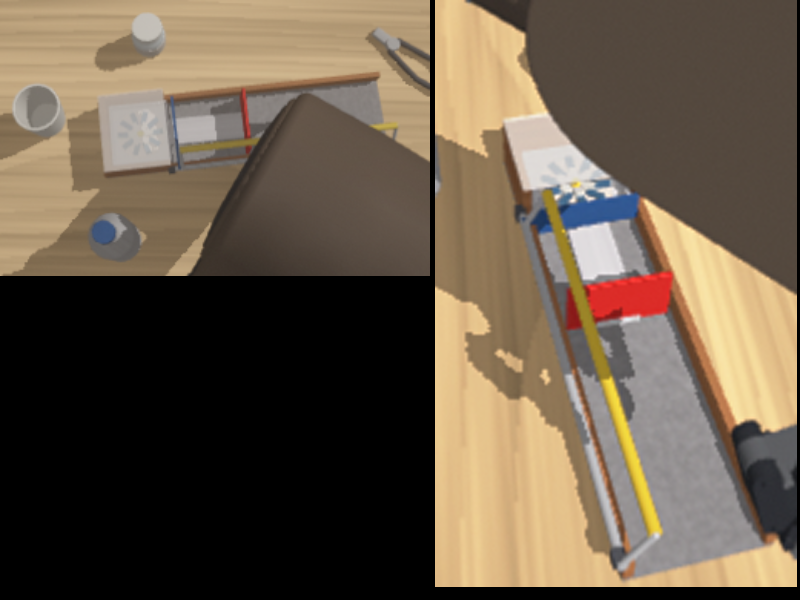

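The pan is inside the box with the rosette under the roof at (140,132). The gate is shut (blue, at (590,210)), the red plate sits at x ≈ -110, and the flask, jar and cup are untouched. The arm is clear.

```bash
python3 -c "
from bench import env
print(env.sign_off())"
```

```text
the job is handed in; nothing more can be done
None
```

The tray is fully home in the curing box, the gate is shut behind it, the arm is clear, and the job was handed in at about 25 s; the gate read about 1.1–1.2 rad open throughout the push.

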